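# Size a wooden bangle on the sprung step mandrel and set the size marker

### The arm

A 6-joint arm with a two-finger parallel gripper is mounted at the origin on the work surface. World frame = base frame: x ahead of the robot, y to its left, z up, the work surface at z = 0. Lengths are in m, angles in rad, forces in N, time in s.
With the tool pointing down it reaches from about 0.3 to 0.775 m from the base axis. Payload 14.6 kg.
Tool frame: the origin (TCP) lies midway between the tips of the shut fingers; the grasp point (between the pads) lies 19 mm behind it; z points along the fingers, y is the direction in which the jaws open and shut (so a half turn about z gives the same grasp; the last joint's range is limited). The gripper opens to 94 mm and grips with 3 to 60 N. Pads are 16 mm wide; open, the fingers measure 119 mm over their backs; the gripper's body (75 mm by 177 mm) begins 78 mm behind the grasp point.
Start: joints at [1.252, 0.3, 1.521, -0, 1.321, -0.067], TCP at [0.137, 0.533, 0.205] pointing down, gripper open.
Joint ranges: [-3.03, 3.03], [-0.79, 2.21], [0.23, 2.52], [-1.04, 4.18], [0, 3.07], [-2.55, 2.55]. Speed limits (rad/s): [2.22, 2.22, 2.57, 3.14, 3.14, 3.14].

### API

Orientations are given as [roll, pitch, yaw] about the fixed x, y, z axes, in that order (R = Rz(yaw) Ry(pitch) Rx(roll)).
In Python, from station import readout, imaging, job gives the robot as it stands.
- The arm moves only by the tool arm_command, never from a script. Its argument "increments" is a list of rows, each an object with "gripper": the opening, from 0 (shut) to 1 (fully open); "slide": the shift along the world's x, y, z in m, a list of three; "yaw": the turn about the world's z in rad. A call has 1 to 8 rows; each row is the pose to reach, as a shift and turn from the pose commanded when the call began; what a row does not reach only later rows make up. A row lasts 1/8 s, in which the tool goes at most 62.5 mm and 10.7 degrees, less where a joint would pass 70% of its speed; a pose out of reach is approached as far as the arm can. A call with a gripper value outside its range is refused whole. The fingers move at their own pace and stop on an object; "grip_force" is the grip in N (left out, the last holds). Time passes only in rows, so rows that repeat a pose let the fingers close. It gives the time, the measured TCP pose, the force and the opening at its end, in the units of the state.
- readout.get_obs(): the state, without advancing time (a new reading comes with each control period).
- imaging.camera(name): name is "scene" or "top" or "wrist"; returns a dict with "color" (420x560x3 uint8, red, green, blue), "mtx" (3x3 intrinsics, pixels), "D" ([k1, k2, p1, p2, k3] as OpenCV has them; the pictures are not rectified), "rvec" (rotation vector, rad) and "tvec" (3), from world to camera coordinates, as OpenCV has them. Camera axes: x right, y down, z forward; pixel columns grow to the right and rows downward; lengths in m; the calibration is good to about 2 mm. A picture is of the moment at which its call begins. There is no depth.
- job.hand_in(): hands the job in, once; it reports no verdict.
The state is a dict: "time_s": time; "qpos": joint angles; "joint_vel": joint speeds; "tau": joint torques, N m; "ee_pos": TCP position; "eef_rot": TCP orientation; "force": force on the tool from outside, world axes, zero at the start; "moment": the same for the moment, N m; "grip_width": finger opening in m.
Only numpy, scipy, OpenCV 4.12 (cv2) and the standard library are available. Lean on these libraries where they do the work, as an engineer would, in place of code of your own. Each camera call takes 0.05 s, during which the arm holds its last target. There are 200 camera calls.

### The job

Take the wooden bangle that lies on the small square pad, guide it down over the stepped mandrel without dropping it until its step stops it, and press it gently home so that the sprung mandrel sinks about 8 mm, never down against its hard stop and never with more than 20 newtons. Let it come up again, leave the bangle sitting level on its step, then slide the size marker along its track to the tick with as many dots as the step's number, counted from the top of the mandrel. Leave the other bangles and everything else on the table where they are.

Things in the scene. Friction and masses are not known exactly. Their poses are not given: they have to be found in the camera images.
- bangle_a: a plain turned wooden children's bangle (flat round ring), outer diameter 62 mm, 12 mm high, 35 g; its bore is either 36, 44 or 52 mm and is not known beforehand; the three bangles have three different bores and the same outside. Origin: centre of its underside, z up along the bore. One of the three lies on the small square pad, the other two on the long mat
- bangle_b: a plain turned wooden children's bangle (flat round ring), outer diameter 62 mm, 12 mm high, 35 g; its bore is either 36, 44 or 52 mm and is not known beforehand; the three bangles have three different bores and the same outside. Origin: centre of its underside, z up along the bore. One of the three lies on the small square pad, the other two on the long mat
- bangle_c: a plain turned wooden children's bangle (flat round ring), outer diameter 62 mm, 12 mm high, 35 g; its bore is either 36, 44 or 52 mm and is not known beforehand; the three bangles have three different bores and the same outside. Origin: centre of its underside, z up along the bore. One of the three lies on the small square pad, the other two on the long mat
- pad: small square grey felt pad, 120 x 120 x 2 mm, fixed flat on the table; the bangle to be sized lies near its middle. Origin: centre of its underside
- mat: long grey felt mat, 90 x 200 x 2 mm, fixed flat on the table, with the two other bangles, which stay there. Origin: centre of its underside
- sizer: stepped mandrel on a fixed round dark foot (100 mm across, 22 mm high). Origin: centre of the foot's underside, on the axis. A 36 mm bore stops with its underside at step 1, 44 mm at step 2, 52 mm at step 3, passing the higher steps with 2 mm play all round. Step 1 (top) has one engraved line below it, step 2 two, step 3 three
- mandrel_top (a point): tip of the upright aluminium mandrel, on its axis, 108 mm above the table when up; sinks with it. From the tip down: a nose tapering from 10 to 32 mm diameter over 14 mm, then cylinders of 32, 40, 48, 56 mm diameter, widening over 45 degree cones 4 mm high. The middles of the cones are the steps: 22 mm (step 1), 36 mm (step 2), 50 mm (step 3) below the tip
- mandrel (a joint): how far the sprung mandrel is pushed down into its foot, m: 0 up (at rest), 0.014 hard bottom. A spring resists: about 4 N to start, 0.7 N more per mm (8 N at 6 mm, 14 N at the bottom)
- marker (a joint): position of the size marker along its track, m: 0 at one end, 0.12 at the other; the ticks are at 0.035 (one dot), 0.070 (two dots) and 0.105 (three dots). It slides with about 1.5 N of friction and stays where it is left
- marker_top (a point): centre of the top face of the size marker, a dark wooden upright grip 28 mm across the track, 20 mm along the track and 40 mm high, its top 54 mm above the table; it stands on an aluminium track 40 x 170 x 14 mm fixed to the table. Its y axis is the track's direction of growing marker value
- tick1 (a point): point on the track's top, mid-width, under the marker's centre when it stands at one dot (size step 1); y axis along the track. The dots lie on a 4 mm high plate beside the track on its -x side
- tick2 (a point): the same for two dots (step 2)
- tick3 (a point): the same for three dots (step 3)
- phone: loose black phone lying flat, 72 x 150 x 9 mm; origin: centre of its underside
- tin: loose white paint tin, 78 mm across, 70 mm high; origin: centre of its underside
- dish: loose small white plastic dish, 66 mm across, 18 mm high; origin: centre of its underside
- brush: loose flat brush with wooden handle lying down, 160 mm long, 42 mm wide, 20 mm high; origin: below its middle, x towards the bristles
- glue: loose white glue bottle, 40 mm across, 95 mm high; origin: centre of its underside
- case: loose white earphone case, 48 x 58 x 22 mm; origin: centre of its underside
Mind the look-alikes: they are no part of the job. Leave any yellow look-alike of the bangle_b alone. Leave any purple look-alike of the sizer alone.

How it is judged:
On the way, in this order (a step that is already met when the one before it is completed fails the run):
1. the bangle from the pad is pressed level onto its step by the gripper until the mandrel has sunk 5 mm or more (((horizontal distance between bangle_a and mandrel_top below 0.003 m and angle between bangle_a's own z axis and vertical below 0.1 rad and (z of bangle_a in the frame of mandrel_top between -0.0255 and -0.0185 m or z of bangle_a in the frame of mandrel_top between -0.0395 and -0.0325 m or z of bangle_a in the frame of mandrel_top between -0.0535 and -0.0465 m) and distance of each of bangle_b, bangle_c from where it was at the start of the episode below 0.02 m and horizontal distance between each of bangle_b, bangle_c and pad above 0.06 m and value of joint mandrel above 0.005 m and contact force between bangle_a and sizer above 4 N and contact force between bangle_a and the fingers above 1 N) or (horizontal distance between bangle_b and mandrel_top below 0.003 m and angle between bangle_b's own z axis and vertical below 0.1 rad and (z of bangle_b in the frame of mandrel_top between -0.0255 and -0.0185 m or z of bangle_b in the frame of mandrel_top between -0.0395 and -0.0325 m or z of bangle_b in the frame of mandrel_top between -0.0535 and -0.0465 m) and distance of each of bangle_a, bangle_c from where it was at the start of the episode below 0.02 m and horizontal distance between each of bangle_a, bangle_c and pad above 0.06 m and value of joint mandrel above 0.005 m and contact force between bangle_b and sizer above 4 N and contact force between bangle_b and the fingers above 1 N) or (horizontal distance between bangle_c and mandrel_top below 0.003 m and angle between bangle_c's own z axis and vertical below 0.1 rad and (z of bangle_c in the frame of mandrel_top between -0.0255 and -0.0185 m or z of bangle_c in the frame of mandrel_top between -0.0395 and -0.0325 m or z of bangle_c in the frame of mandrel_top between -0.0535 and -0.0465 m) and distance of each of bangle_a, bangle_b from where it was at the start of the episode below 0.02 m and horizontal distance between each of bangle_a, bangle_b and pad above 0.06 m and value of joint mandrel above 0.005 m and contact force between bangle_c and sizer above 4 N and contact force between bangle_c and the fingers above 1 N))), for 0.2 s.
2. the size marker stands at the tick of that step, with the bangle still on it (((horizontal distance between bangle_a and mandrel_top below 0.003 m and angle between bangle_a's own z axis and vertical below 0.1 rad and ((z of bangle_a in the frame of mandrel_top between -0.0255 and -0.0185 m and value of joint marker between 0.029 and 0.041 m) or (z of bangle_a in the frame of mandrel_top between -0.0395 and -0.0325 m and value of joint marker between 0.064 and 0.076 m) or (z of bangle_a in the frame of mandrel_top between -0.0535 and -0.0465 m and value of joint marker between 0.099 and 0.111 m))) or (horizontal distance between bangle_b and mandrel_top below 0.003 m and angle between bangle_b's own z axis and vertical below 0.1 rad and ((z of bangle_b in the frame of mandrel_top between -0.0255 and -0.0185 m and value of joint marker between 0.029 and 0.041 m) or (z of bangle_b in the frame of mandrel_top between -0.0395 and -0.0325 m and value of joint marker between 0.064 and 0.076 m) or (z of bangle_b in the frame of mandrel_top between -0.0535 and -0.0465 m and value of joint marker between 0.099 and 0.111 m))) or (horizontal distance between bangle_c and mandrel_top below 0.003 m and angle between bangle_c's own z axis and vertical below 0.1 rad and ((z of bangle_c in the frame of mandrel_top between -0.0255 and -0.0185 m and value of joint marker between 0.029 and 0.041 m) or (z of bangle_c in the frame of mandrel_top between -0.0395 and -0.0325 m and value of joint marker between 0.064 and 0.076 m) or (z of bangle_c in the frame of mandrel_top between -0.0535 and -0.0465 m and value of joint marker between 0.099 and 0.111 m))))), for 0.2 s.
At the end, for the whole second after the job is handed in: The bangle from the pad rests released on the mandrel, within 3.5 mm of its step's height, 3 mm of the axis and level to 0.1 rad; the mandrel is up again (within 2 mm); the marker is within 6 mm of that step's tick; the other bangles lie within 20 mm of their starts (((horizontal distance between bangle_a and mandrel_top below 0.003 m and angle between bangle_a's own z axis and vertical below 0.1 rad and ((z of bangle_a in the frame of mandrel_top between -0.0255 and -0.0185 m and value of joint marker between 0.029 and 0.041 m) or (z of bangle_a in the frame of mandrel_top between -0.0395 and -0.0325 m and value of joint marker between 0.064 and 0.076 m) or (z of bangle_a in the frame of mandrel_top between -0.0535 and -0.0465 m and value of joint marker between 0.099 and 0.111 m)) and distance of each of bangle_b, bangle_c from where it was at the start of the episode below 0.02 m and horizontal distance between each of bangle_b, bangle_c and pad above 0.06 m and linear speed of bangle_a below 0.02 m/s) or (horizontal distance between bangle_b and mandrel_top below 0.003 m and angle between bangle_b's own z axis and vertical below 0.1 rad and ((z of bangle_b in the frame of mandrel_top between -0.0255 and -0.0185 m and value of joint marker between 0.029 and 0.041 m) or (z of bangle_b in the frame of mandrel_top between -0.0395 and -0.0325 m and value of joint marker between 0.064 and 0.076 m) or (z of bangle_b in the frame of mandrel_top between -0.0535 and -0.0465 m and value of joint marker between 0.099 and 0.111 m)) and distance of each of bangle_a, bangle_c from where it was at the start of the episode below 0.02 m and horizontal distance between each of bangle_a, bangle_c and pad above 0.06 m and linear speed of bangle_b below 0.02 m/s) or (horizontal distance between bangle_c and mandrel_top below 0.003 m and angle between bangle_c's own z axis and vertical below 0.1 rad and ((z of bangle_c in the frame of mandrel_top between -0.0255 and -0.0185 m and value of joint marker between 0.029 and 0.041 m) or (z of bangle_c in the frame of mandrel_top between -0.0395 and -0.0325 m and value of joint marker between 0.064 and 0.076 m) or (z of bangle_c in the frame of mandrel_top between -0.0535 and -0.0465 m and value of joint marker between 0.099 and 0.111 m)) and distance of each of bangle_a, bangle_b from where it was at the start of the episode below 0.02 m and horizontal distance between each of bangle_a, bangle_b and pad above 0.06 m and linear speed of bangle_c below 0.02 m/s)) and value of joint mandrel below 0.002 m and velocity of joint marker below 0.01 m/s); the robot touches nothing.
It fails at once if the mandrel is driven down against its hard stop (sunk more than 13.5 mm) (value of joint mandrel above 0.0135 m).
It fails at once if a bangle is pushed on the mandrel with more than about 20 N (over 30 N between their 45 degree slopes) (contact force between any of bangle_a, bangle_b, bangle_c and sizer above 30 N).
It fails at once if a bangle is dropped: it falls faster than 0.35 m/s with no finger on it ((linear speed of bangle_a above 0.35 m/s and contact force between bangle_a and the fingers below 0.05 N) or (linear speed of bangle_b above 0.35 m/s and contact force between bangle_b and the fingers below 0.05 N) or (linear speed of bangle_c above 0.35 m/s and contact force between bangle_c and the fingers below 0.05 N)).
It fails at once if a bystander (phone, tin, dish, brush, glue, case) is moved by more than 25 mm (distance of any of phone, tin, dish, brush, glue, case from where it was at the start of the episode above 0.025 m).
It also fails if it takes over 64 s, if anything falls off the work surface, if the arm or the gripper's body presses on something with over 40 N, if the wrist force passes 120 N, or if a joint passes its speed limit or range.

## Working session

There is one attempt and no reset: what is moved stays moved. The work goes in short steps, Python scripts to look and compute and a tool call to move; the robot and the scene stay as the last step left them, time stands still between calls to the robot, and variables do not carry over. Pictures are saved under pics/ and viewed, about 8 in all and at most 12, crops included, and the job is handed in when it is done.

Besides the shell and the picture viewer there is one more tool, called after ">>>" as name(argument=value, ...), one argument or row to a line, values as JSON. arm_command: Moves the arm, as the interface text tells. Its arguments: {"type":"object","properties":{"increments":{"type":"array","items":{"type":"object","properties":{"gripper":{"type":"number"},"slide":{"type":"array","items":{"type":"number"}},"yaw":{"type":"number"}}}},"grip_force":{"type":"number"}},"required":["increments"]}

```bash
mkdir -p pics; cat > h.py <<'E'
import numpy as np,cv2
from station import readout,imaging,job
def cam(n,save=None):
    c=imaging.camera(n)
    if save: cv2.imwrite('pics/'+save,cv2.cvtColor(c['color'],cv2.COLOR_RGB2BGR))
    return c
def ray(c,uv):
    uv=np.asarray(uv,float).reshape(-1,1,2)
    n=cv2.undistortPoints(uv,c['mtx'],np.array(c['D'],float)).reshape(-1,2)
    R=cv2.Rodrigues(np.array(c['rvec'],float))[0];t=np.array(c['tvec'],float).ravel()
    return -R.T@t,np.c_[n,np.ones(len(n))]@R
def onz(c,uv,z):
    o,d=ray(c,uv);return o+d*((z-o[2])/d[:,2])[:,None]
def proj(c,P):
    return cv2.projectPoints(np.array(P,float).reshape(-1,3),np.array(c['rvec'],float),np.array(c['tvec'],float),c['mtx'],np.array(c['D'],float))[0].reshape(-1,2)
E
python3 - <<'E'
from h import *
import pickle
cs={n:cam(n) for n in('top','scene')}
pickle.dump(cs,open('c0.pkl','wb'))
im=[cs['top']['color'],cs['scene']['color']]
for n in cs: cv2.imwrite(f'pics/{n}0.png',cv2.cvtColor(cs[n]['color'],cv2.COLOR_RGB2BGR)); print(n,ray(cs[n],[[280,210]]))
print(readout.get_obs())
E
```

```text
top (array([4.35475950e-01, 8.01400478e-04, 1.07493953e+00]), array([[ 0.11650914,  0.01301213, -0.99320048]]))
scene (array([ 1.104332  , -0.21421301,  0.66595471]), array([[-0.68165628,  0.27027115, -0.68005517]]))
{'time_s': 0.1, 'qpos': array([ 1.25242167e+00,  3.00404929e-01,  1.52148737e+00,  1.80377897e-05,
        1.32068231e+00, -6.66092534e-02]), 'joint_vel': array([ 0.00134125, -0.00124829, -0.00223005, -0.00015574,  0.00100461,
       -0.00190459]), 'tau': array([ 1.90088402e-03, -5.32633674e+01, -3.53284121e+01,  7.09588523e-02,
        2.35830678e-02, -1.10042076e-04]), 'ee_pos': array([0.13694767, 0.53245284, 0.20496226]), 'eef_rot': array([-3.14061404e+00, -8.27924760e-05,  2.88982273e+00]), 'force': array([-0.5709545 , -0.23425396,  0.55993465]), 'moment': array([-0.07199651, -0.03906063,  0.01480013]), 'grip_width': 0.09356762776065285}
```

View pics/top0.png

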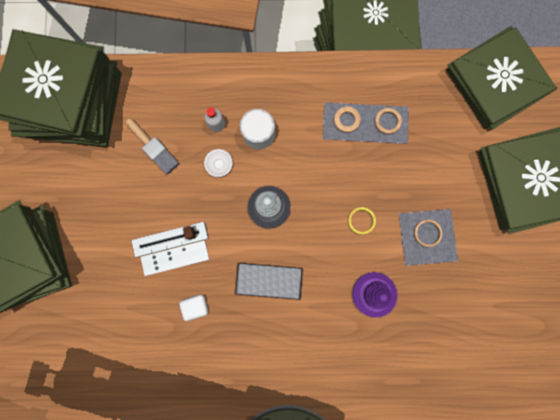

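View pics/scene0.png

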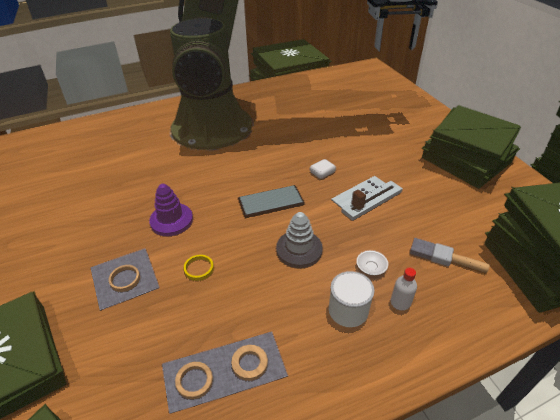

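```bash
python3 - <<'E'
from h import *
import pickle
cs=pickle.load(open('c0.pkl','rb'));c=cs['top'];im=c['color']
cr=lambda im,u,v,w=45,h=40:cv2.resize(im[v-h:v+h,u-w:u+w],(396,352),interpolation=cv2.INTER_CUBIC)
s=cs['scene']['color']
m=np.vstack([np.hstack([cr(im,428,235),cr(im,172,248)]),np.hstack([cr(s,125,278),cr(s,365,198)])])
m=cv2.resize(m,(675,600));cv2.imwrite('pics/crop1.png',m[:,:,::-1])
hsv=cv2.cvtColor(im,cv2.COLOR_RGB2HSV)
def blobs(roi,mask,z):
    u0,v0,u1,v1=roi;M=np.zeros_like(mask);M[v0:v1,u0:u1]=mask[v0:v1,u0:u1]
    ct,h=cv2.findContours(M,cv2.RETR_CCOMP,cv2.CHAIN_APPROX_NONE)
    for k,x in enumerate(ct):
        if cv2.contourArea(x)>60:
            P=onz(c,x.reshape(-1,2),z)[:,:2].astype(np.float32)
            e=cv2.fitEllipse(P*1000);print(h[0][k][3],np.round(e[0],1),np.round(e[1],1))
sat=((hsv[...,1]>70)*255).astype(np.uint8)
print('target');blobs((408,215,450,255),sat,.014)
print('mat');blobs((330,107,405,138),sat,.014)
dark=((im.max(2)<95)*255).astype(np.uint8)
print('foot z=.022');blobs((240,180,298,233),dark,.022)
E
```

```text
target
-1 [ 505.1 -319.2] [59.7 61.3]
0 [ 505. -319.] [51.3 52.9]
mat
-1 [ 768.5 -239.2] [59.1 61.3]
0 [ 768.3 -239.1] [43.2 45.2]
-1 [ 773.5 -143.6] [59.3 60.3]
2 [ 773.3 -143.7] [35.6 37.8]
foot z=.022
-1 [566.9  40.5] [93.8 94.6]
0 [571.4  41.4] [64.4 70.4]
```

View pics/crop1.png

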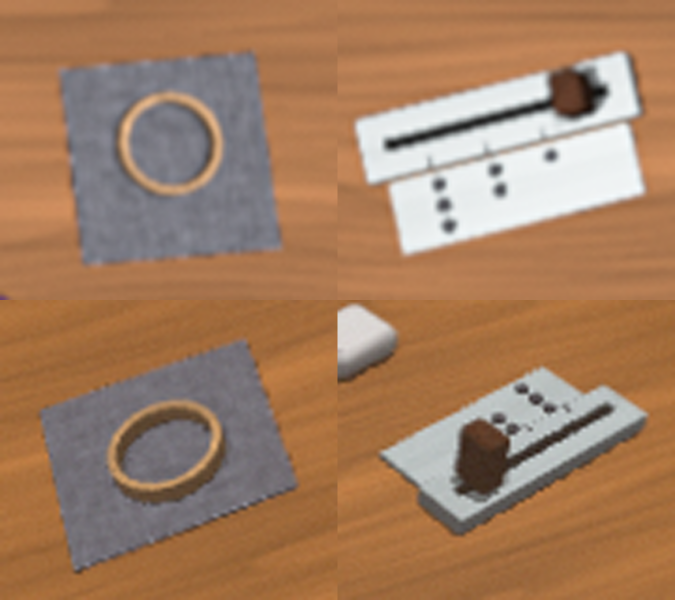

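Candidates: the wooden bangles are at top pixels (428,233) on the square pad, and (347,119) and (388,121) on the mat. The yellow ring is at (362,221). The sizers are grey at (268,206) and purple at (375,295).

I choose the ring at (428,233). The crop confirms plain wood on the square pad, and its bore of about 52 mm means step 3. The other two measure about 44 and 36 mm. The marker at (190,232) stands just before the one-dot tick.

>>> arm_command(
  increments=[
    {"slide":[0.31,-0.38,0],"gripper":1},
    {"slide":[0.31,-0.38,0],"gripper":1},
    {"slide":[0.31,-0.38,0],"gripper":1},
    {"slide":[0.31,-0.38,0],"gripper":1},
    {"slide":[0.31,-0.38,0],"gripper":1},
    {"slide":[0.31,-0.38,0],"gripper":1},
    {"slide":[0.31,-0.38,0],"gripper":1},
    {"slide":[0.31,-0.38,0],"gripper":1},
  ],
)

```text
invalid input
```

```bash
python3 - <<'E'
from h import *
o=readout.get_obs();print(o['time_s'],o['ee_pos'],o['eef_rot'])
c=cam('wrist','w1.png')
print(ray(c,[[280,210]]))
E
```

```text
0.1 [0.13694767 0.53245284 0.20496226] [-3.14061404e+00 -8.27924760e-05  2.88982273e+00]
(array([0.0622528 , 0.55168236, 0.38455806]), array([[ 0.25168968, -0.04999795, -0.96673593]]))
```

View pics/w1.png

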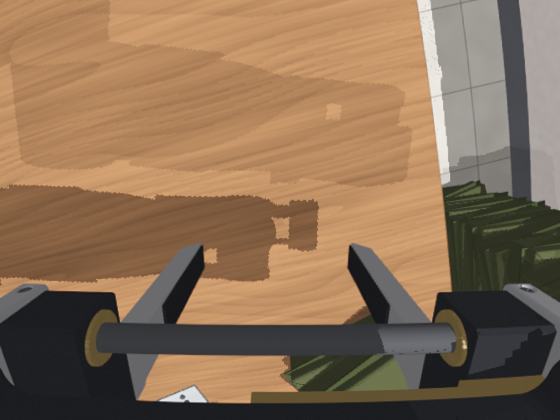

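The wrist view shows the table with the fingertips at about (200,248) and (352,247); the arm has not moved. The move was rejected, so I'll give full rows including yaw.

>>> arm_command(
  increments=[
    {"slide":[0.31,-0.38,0.0],"yaw":0.0,"gripper":1.0},
    {"slide":[0.31,-0.38,0.0],"yaw":0.0,"gripper":1.0},
    {"slide":[0.31,-0.38,0.0],"yaw":0.0,"gripper":1.0},
    {"slide":[0.31,-0.38,0.0],"yaw":0.0,"gripper":1.0},
    {"slide":[0.31,-0.38,0.0],"yaw":0.0,"gripper":1.0},
    {"slide":[0.31,-0.38,0.0],"yaw":0.0,"gripper":1.0},
    {"slide":[0.31,-0.38,0.0],"yaw":0.0,"gripper":1.0},
    {"slide":[0.31,-0.38,0.0],"yaw":0.0,"gripper":1.0},
  ],
)

```text
time_s: 1.15
ee_pos: [0.4481, 0.1506, 0.2055]
eef_rot: [3.142, 0.0, 2.889]
force: [0.1, 0.7, 0.6]
grip_width: 0.0941
```

```bash
python3 - <<'E'
from h import *
import pickle
c=cam('wrist','w2.png');pickle.dump(c,open('w2.pkl','wb'))
for p in [(.567,.04,.108),(.567,.04,.022),(.505,-.319,.014)]: print(proj(c,p))
E
```

```text
[[205.89639465 337.57700371]]
[[219.56874514 296.53144295]]
[[-11.15247002 305.44617073]]
```

View pics/w2.png

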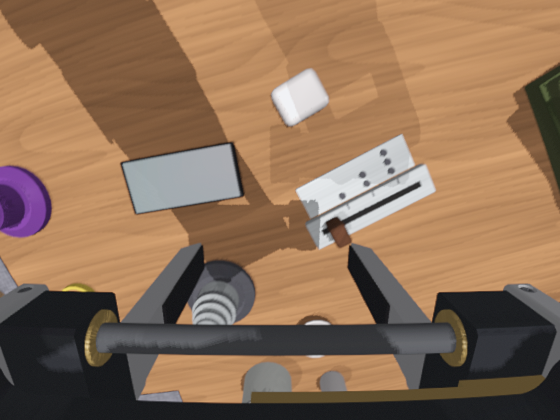

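>>> arm_command(
  increments=[
    {"slide":[0.057,-0.47,0.0],"yaw":0.0,"gripper":1.0},
    {"slide":[0.057,-0.47,0.0],"yaw":0.0,"gripper":1.0},
    {"slide":[0.057,-0.47,0.0],"yaw":0.0,"gripper":1.0},
    {"slide":[0.057,-0.47,0.0],"yaw":0.0,"gripper":1.0},
    {"slide":[0.057,-0.47,0.0],"yaw":0.0,"gripper":1.0},
    {"slide":[0.057,-0.47,-0.085],"yaw":0.0,"gripper":1.0},
    {"slide":[0.057,-0.47,-0.085],"yaw":0.0,"gripper":1.0},
    {"slide":[0.057,-0.47,-0.085],"yaw":0.0,"gripper":1.0},
  ],
)

```text
time_s: 2.2
ee_pos: [0.5038, -0.3192, 0.1191]
eef_rot: [3.141, -0.0, 2.889]
force: [0.5, -0.6, -0.1]
grip_width: 0.0941
```

The view from mid-way shows the sizer's foot at (222,293), the marker at (338,232) and the dots at (342,195) for one, (365,178) for two and (387,160) for three. Now I'll measure the ring from directly above the pad.

```bash
python3 - <<'E'
from h import *
import pickle
c=cam('wrist','w3.png');im=c['color']
p=proj(c,(.505,-.319,.014))[0];print('exp',p, 'tcp',proj(c,readout.get_obs()['ee_pos']))
hsv=cv2.cvtColor(im,cv2.COLOR_RGB2HSV)
m=((hsv[...,1]>70)*255).astype(np.uint8)
ct,h=cv2.findContours(m,cv2.RETR_CCOMP,cv2.CHAIN_APPROX_NONE)
for k,x in enumerate(ct):
    if cv2.contourArea(x)>800:
        e=cv2.fitEllipse(onz(c,x.reshape(-1,2),.014)[:,:2].astype(np.float32)*1000);print(h[0][k][3],x.reshape(-1,2).mean(0).round(),np.round(e[0],1),np.round(e[1],1))
E
```

```text
exp [276.03919113 212.77740632] tcp [[269.49187061 250.85482929]]
-1 [341. 381.] [ 713.4 -353.9] [ 77.1 587.3]
-1 [453. 337.] [ 704.4 -158.5] [34.7 84.5]
-1 [ 98. 337.] [ 601.6 -556.5] [34.4 84.5]
-1 [271. 213.] [ 503.9 -324.7] [58.9 60.9]
5 [271. 212.] [ 503.1 -324.3] [49.5 51.4]
-1 [279. 170.] [ 466.5 -307.3] [334.4 695.6]
7 [267. 199.] [ 493.7 -325.8] [136.6 137. ]
```

View pics/w3.png

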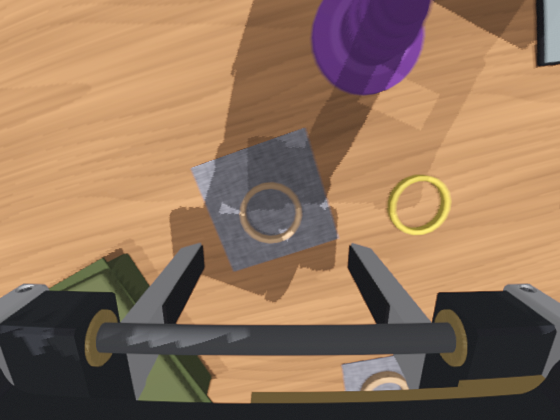

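Wrist and top views agree in x (0.504). They differ by 5 mm in y, which lies along the jaws and so centres itself on closing. I'll descend and grip.

>>> arm_command(
  increments=[
    {"slide":[0.0,-0.002,-0.06],"yaw":0.0,"gripper":1.0},
    {"slide":[0.0,-0.002,-0.095],"yaw":0.0,"gripper":1.0},
    {"slide":[0.0,-0.002,-0.114],"yaw":0.0,"gripper":1.0},
    {"slide":[0.0,-0.002,-0.114],"yaw":0.0,"gripper":1.0},
    {"slide":[0.0,-0.002,-0.114],"yaw":0.0,"gripper":0.8},
    {"slide":[0.0,-0.002,-0.114],"yaw":0.0,"gripper":0.6},
    {"slide":[0.0,-0.002,-0.114],"yaw":0.0,"gripper":0.5},
    {"slide":[0.0,-0.002,-0.114],"yaw":0.0,"gripper":0.5},
  ],
  grip_force=35,
)

```text
time_s: 3.25
ee_pos: [0.5042, -0.3196, 0.007]
eef_rot: [-3.141, 0.001, 2.89]
force: [-1.0, 0.9, 3.5]
grip_width: 0.0599
```

>>> arm_command(
  increments=[
    {"slide":[0.0,0.0,0.0],"yaw":0.0,"gripper":0.5},
    {"slide":[0.0,0.0,0.03],"yaw":0.0,"gripper":0.5},
    {"slide":[0.0,0.0,0.08],"yaw":0.0,"gripper":0.5},
    {"slide":[0.0,0.0,0.13],"yaw":0.0,"gripper":0.5},
    {"slide":[0.0,0.0,0.15],"yaw":0.0,"gripper":0.5},
    {"slide":[0.0,0.0,0.15],"yaw":0.0,"gripper":0.5},
  ],
)

```text
time_s: 4.0
ee_pos: [0.5044, -0.3196, 0.1576]
eef_rot: [-3.141, 0.002, 2.89]
force: [-0.4, 0.0, -0.1]
grip_width: 0.0596
```

```bash
python3 - <<'E'
from h import *
import pickle
o=readout.get_obs();print(o['ee_pos'],o['eef_rot'],o['grip_width'])
c=cam('wrist','w4.png');pickle.dump(c,open('w4.pkl','wb'))
E
```

```text
[ 0.50442063 -0.31960622  0.15757194] [-3.14076994e+00  2.26349116e-03  2.88980155e+00] 0.05959289808682945
```

View pics/w4.png

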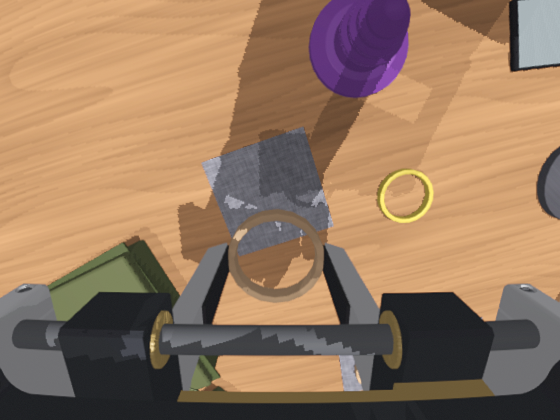

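The ring is held level between the fingers, centred at about (277,255), with an in-hand offset within about 1 mm. The fingertip check shows the wrist calibration is off by about 6 px sideways. The top camera agrees with the grasp pose, so I'll trust it and refine the mandrel axis.

```bash
python3 - <<'E'
from h import *
import pickle
cs=pickle.load(open('c0.pkl','rb'));c=cs['top'];im=c['color'];s=cs['scene']
a=cv2.resize(im[171:241,233:303],(400,400),interpolation=cv2.INTER_CUBIC)
b=cv2.resize(s['color'][200:270,265:335],(400,400),interpolation=cv2.INTER_CUBIC)
cv2.imwrite('pics/crop2.png',np.hstack([a,b])[:,:,::-1])
hsv=cv2.cvtColor(im,cv2.COLOR_RGB2HSV)
for t in(60,80,100,120):
    m=np.zeros(im.shape[:2],np.uint8);m[175:240,240:300]=(hsv[175:240,240:300,1]<t)*255
    x=max(cv2.findContours(m,cv2.RETR_EXTERNAL,cv2.CHAIN_APPROX_NONE)[0],key=cv2.contourArea)
    x=cv2.convexHull(x)
    e=cv2.fitEllipse(onz(c,x.reshape(-1,2),.022)[:,:2].astype(np.float32)*1000);print(t,np.round(e[0],1),np.round(e[1],1))
for n in cs: print(n,proj(cs[n],[(.567,.0405,.108),(.567,.0405,.022)]).round(1))
E
```

```text
60 [567.2  40.5] [95.4 95.7]
80 [567.5  40.4] [96.2 96.9]
100 [567.2  40.6] [97.4 97.7]
120 [567.4  40.7] [99.4 99.5]
top [[267.1 201.6]
 [268.6 206.6]]
scene [[299.7 212.4]
 [298.9 242. ]]
```

View pics/crop2.png

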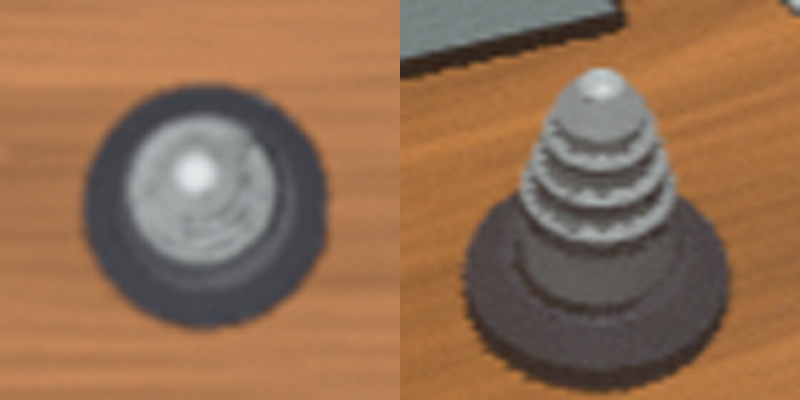

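The top view shows concentric circles with the tip at about (266.8,201.3), predicted (267.1,201.6). The axis is therefore (0.567, 0.0405). I'll move the ring above it.

>>> arm_command(
  increments=[
    {"slide":[0.0622,0.3603,0.0],"yaw":0.0,"gripper":0.5},
    {"slide":[0.0622,0.3603,0.0],"yaw":0.0,"gripper":0.5},
    {"slide":[0.0622,0.3603,0.0],"yaw":0.0,"gripper":0.5},
    {"slide":[0.0622,0.3603,0.0],"yaw":0.0,"gripper":0.5},
    {"slide":[0.0622,0.3603,0.0],"yaw":0.0,"gripper":0.5},
    {"slide":[0.0622,0.3603,0.0],"yaw":0.0,"gripper":0.5},
    {"slide":[0.0622,0.3603,0.0],"yaw":0.0,"gripper":0.5},
    {"slide":[0.0622,0.3603,0.0],"yaw":0.0,"gripper":0.5},
  ],
)

```text
time_s: 5.05
ee_pos: [0.5657, 0.0406, 0.1551]
eef_rot: [-3.141, -0.002, 2.89]
force: [-0.2, -0.2, -0.5]
grip_width: 0.0599
```

```bash
python3 - <<'E'
from h import *
o=readout.get_obs();print(o['ee_pos'],o['eef_rot'],o['grip_width'],o['force'])
w=cam('wrist');s=cam('scene')
a=w['color'][120:360,140:420];b=s['color'][90:260,200:398]
cv2.imwrite('pics/v1.png',np.hstack([cv2.resize(x,(400,343),interpolation=cv2.INTER_CUBIC) for x in(a,b)])[:,:,::-1])
p=o['ee_pos'];print(proj(w,[p,p-[0,0,.05]]))
E
```

```text
[0.56569612 0.04062347 0.15506541] [-3.14084485e+00 -2.05743346e-03  2.89010220e+00] 0.05989096669983659 [-0.22492896 -0.16792673 -0.53967716]
[[275.68046677 253.86510665]
 [275.68188924 229.50937081]]
```

View pics/v1.png

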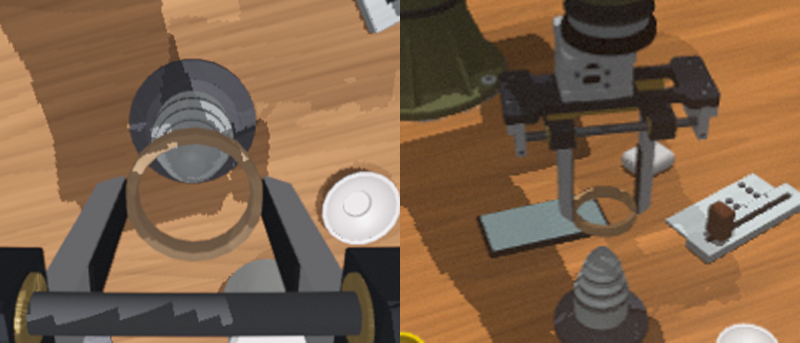

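Wrist crop: the ring centre and mandrel share column 193. Scene crop: the ring (605,212) is right above the tip (603,250). I'll descend to just above the 48 mm cylinder.

>>> arm_command(
  increments=[
    {"slide":[0.001,0.0,-0.02],"yaw":0.0,"gripper":0.5},
    {"slide":[0.001,0.0,-0.045],"yaw":0.0,"gripper":0.5},
    {"slide":[0.001,0.0,-0.065],"yaw":0.0,"gripper":0.5},
    {"slide":[0.001,0.0,-0.075],"yaw":0.0,"gripper":0.5},
    {"slide":[0.001,0.0,-0.075],"yaw":0.0,"gripper":0.5},
  ],
)

```text
time_s: 5.78
ee_pos: [0.5671, 0.0403, 0.0812]
eef_rot: [-3.141, -0.001, 2.889]
force: [-0.3, -0.5, -0.5]
grip_width: 0.0601
```

```bash
python3 - <<'E'
from h import *
o=readout.get_obs();print(o['ee_pos'],o['eef_rot'],o['grip_width'],o['force'],o['moment'])
w=cam('wrist');s=cam('scene')
a=w['color'][150:320,180:380];b=s['color'][180:260,253:347]
cv2.imwrite('pics/v2.png',np.hstack([cv2.resize(x,(400,340),interpolation=cv2.INTER_CUBIC) for x in(a,b)])[:,:,::-1])
E
```

```text
[0.5670501  0.04031718 0.08115814] [-3.14136891e+00 -7.92211824e-04  2.88883349e+00] 0.060126791232698665 [-0.2864371  -0.52695647 -0.45287505] [ 0.02888053 -0.01069101 -0.04075219]
```

View pics/v2.png

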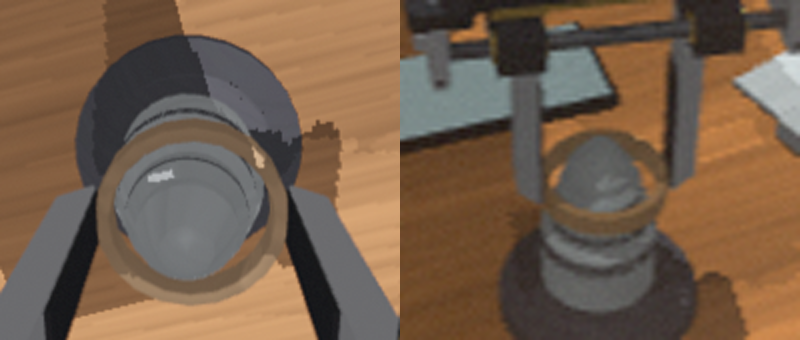

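The ring now surrounds the nose concentrically in both crops, with no force. I'll continue slowly.

>>> arm_command(
  increments=[
    {"slide":[0.0,0.0,-0.004],"yaw":0.0,"gripper":0.5},
    {"slide":[0.0,0.0,-0.008],"yaw":0.0,"gripper":0.5},
    {"slide":[0.0,0.0,-0.012],"yaw":0.0,"gripper":0.5},
    {"slide":[0.0,0.0,-0.012],"yaw":0.0,"gripper":0.5},
  ],
)

```text
time_s: 6.38
ee_pos: [0.5674, 0.0407, 0.0692]
eef_rot: [-3.141, 0.0, 2.89]
force: [3.2, -4.0, -1.9]
grip_width: 0.06
```

>>> arm_command(
  increments=[
    {"slide":[0.0,0.0,-0.002],"yaw":0.0,"gripper":0.5},
    {"slide":[0.0,0.0,-0.004],"yaw":0.0,"gripper":0.5},
    {"slide":[0.0,0.0,-0.006],"yaw":0.0,"gripper":0.5},
    {"slide":[0.0,0.0,-0.006],"yaw":0.0,"gripper":0.5},
  ],
)

```text
time_s: 6.88
ee_pos: [0.5676, 0.0407, 0.0638]
eef_rot: [-3.141, 0.001, 2.89]
force: [2.1, -5.7, 3.6]
grip_width: 0.0598
```

Side forces build toward +x/−y, so I'll back off 4 mm and shift the ring that way.

>>> arm_command(
  increments=[
    {"slide":[0.0,0.0,0.004],"yaw":0.0,"gripper":0.5},
    {"slide":[0.001,-0.0015,0.004],"yaw":0.0,"gripper":0.5},
    {"slide":[0.001,-0.0015,0.004],"yaw":0.0,"gripper":0.5},
  ],
)

```text
time_s: 7.25
ee_pos: [0.5679, 0.0397, 0.0671]
eef_rot: [3.141, -0.001, 2.89]
force: [-0.8, 0.5, 0.1]
grip_width: 0.0601
```

>>> arm_command(
  increments=[
    {"slide":[0.0,0.0,-0.002],"yaw":0.0,"gripper":0.5},
    {"slide":[0.0,0.0,-0.004],"yaw":0.0,"gripper":0.5},
    {"slide":[0.0,0.0,-0.004],"yaw":0.0,"gripper":0.5},
  ],
)

```text
time_s: 7.62
ee_pos: [0.5682, 0.0395, 0.0635]
eef_rot: [-3.142, -0.0, 2.89]
force: [-1.3, 0.4, 2.1]
grip_width: 0.0596
```

>>> arm_command(
  increments=[
    {"slide":[0.0,0.0,-0.001],"yaw":0.0,"gripper":0.5},
    {"slide":[0.0,0.0,-0.002],"yaw":0.0,"gripper":0.5},
    {"slide":[0.0,0.0,-0.003],"yaw":0.0,"gripper":0.5},
    {"slide":[0.0,0.0,-0.003],"yaw":0.0,"gripper":0.5},
  ],
)

```text
time_s: 8.12
ee_pos: [0.5683, 0.0394, 0.0606]
eef_rot: [-3.142, 0.0, 2.89]
force: [-1.3, -0.5, 5.6]
grip_width: 0.0602
```

>>> arm_command(
  increments=[
    {"slide":[0.0,0.0,-0.001],"yaw":0.0,"gripper":0.5},
    {"slide":[0.0,0.0,-0.002],"yaw":0.0,"gripper":0.5},
    {"slide":[0.0,0.0,-0.002],"yaw":0.0,"gripper":0.5},
    {"slide":[0.0,0.0,-0.002],"yaw":0.0,"gripper":0.5},
  ],
)

```text
time_s: 8.62
ee_pos: [0.5683, 0.0394, 0.0588]
eef_rot: [3.142, 0.0, 2.89]
force: [-3.1, -1.0, 6.8]
grip_width: 0.0597
```

>>> arm_command(
  increments=[
    {"slide":[-0.0005,0.0,-0.001],"yaw":0.0,"gripper":0.5},
    {"slide":[-0.0005,0.0,-0.002],"yaw":0.0,"gripper":0.5},
    {"slide":[-0.0005,0.0,-0.003],"yaw":0.0,"gripper":0.5},
    {"slide":[-0.0005,0.0,-0.004],"yaw":0.0,"gripper":0.5},
    {"slide":[-0.0005,0.0,-0.004],"yaw":0.0,"gripper":0.5},
    {"slide":[-0.0005,0.0,-0.004],"yaw":0.0,"gripper":0.5},
    {"slide":[-0.0005,0.0,-0.004],"yaw":0.0,"gripper":0.5},
  ],
)

```text
time_s: 9.5
ee_pos: [0.5683, 0.0393, 0.0552]
eef_rot: [3.141, 0.002, 2.89]
force: [-1.5, -1.2, 9.2]
grip_width: 0.06
```

```bash
python3 - <<'E'
from h import *
s=cam('scene');b=s['color'][180:260,253:347]
cv2.imwrite('pics/v3.png',cv2.resize(b,(564,480),interpolation=cv2.INTER_CUBIC)[:,:,::-1])
o=readout.get_obs();print(o['ee_pos'],o['force'])
E
```

```text
[0.56825715 0.03934067 0.05518444] [-0.79569895 -0.31594673  9.30617329]
```

View pics/v3.png

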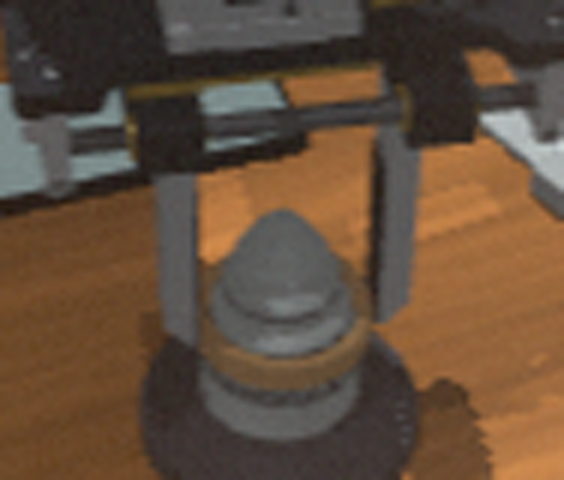

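The ring is level on the lower step with the mandrel sunk. The 9.2 N force matches about 7.5 mm. I'll let it up slowly, then release.

>>> arm_command(
  increments=[
    {"slide":[0.0,0.0,0.002],"yaw":0.0,"gripper":0.5},
    {"slide":[0.0,0.0,0.004],"yaw":0.0,"gripper":0.5},
    {"slide":[0.0,0.0,0.006],"yaw":0.0,"gripper":0.5},
    {"slide":[0.0,0.0,0.0075],"yaw":0.0,"gripper":0.5},
    {"slide":[0.0,0.0,0.008],"yaw":0.0,"gripper":0.5},
    {"slide":[0.0,0.0,0.008],"yaw":0.0,"gripper":0.5},
  ],
)

```text
time_s: 10.3
ee_pos: [0.568, 0.0394, 0.0625]
eef_rot: [3.142, 0.001, 2.89]
force: [2.5, -0.8, 4.0]
grip_width: 0.0597
```

>>> arm_command(
  increments=[
    {"slide":[0.0,0.0,0.0005],"yaw":0.0,"gripper":0.5},
    {"slide":[0.0,0.0,0.0005],"yaw":0.0,"gripper":0.7},
    {"slide":[0.0,0.0,0.0005],"yaw":0.0,"gripper":0.8},
    {"slide":[0.0,0.0,0.0005],"yaw":0.0,"gripper":1.0},
    {"slide":[0.0,0.0,0.0005],"yaw":0.0,"gripper":1.0},
    {"slide":[0.0,0.0,0.03],"yaw":0.0,"gripper":1.0},
    {"slide":[0.0,0.0,0.08],"yaw":0.0,"gripper":1.0},
    {"slide":[0.0,0.0,0.12],"yaw":0.0,"gripper":1.0},
  ],
)

```text
time_s: 11.3
ee_pos: [0.5678, 0.0395, 0.1843]
eef_rot: [3.141, 0.001, 2.89]
force: [0.1, 0.2, 0.2]
grip_width: 0.0937
```

```bash
python3 - <<'E'
from h import *
import pickle
o=readout.get_obs();print(o['ee_pos'],o['force'],o['grip_width'])
s=cam('scene');b=s['color'][190:270,253:347]
cs=pickle.load(open('c0.pkl','rb'));c=cs['top'];im=c['color']
b=np.hstack([cv2.resize(b,(400,340),interpolation=cv2.INTER_CUBIC),cv2.resize(im[215:285,130:212],(400,340),interpolation=cv2.INTER_CUBIC)])
cv2.imwrite('pics/v4.png',b[:,:,::-1])
# marker: track direction from slot (dark) ; ticks from dots
bright=((im.min(2)>150)*255).astype(np.uint8);M=np.zeros_like(bright);M[218:280,125:215]=bright[218:280,125:215]
dk=((im.max(2)<110)*255).astype(np.uint8);D=np.zeros_like(dk);D[220:276,135:208]=dk[220:276,135:208]
for x in cv2.findContours(D,cv2.RETR_EXTERNAL,cv2.CHAIN_APPROX_NONE)[0]:
    x=x.reshape(-1,2);r=x.mean(0)
    print(len(x),r.round(1),x.min(0),x.max(0),(onz(c,r,.004)*1000).round(1)[0][:2],(onz(c,r,.014)*1000).round(1)[0][:2])
brown=((im[...,0].astype(int)-im[...,2]>20)&(im.max(2)<130)).astype(np.uint8)
B=np.zeros_like(brown);B[220:245,175:208]=brown[220:245,175:208]
v,u=np.nonzero(B);print('brown',len(u),u.min(),u.max(),v.min(),v.max(),u.mean(),v.mean())
E
```

```text
[0.56776021 0.03949983 0.18430676] [0.08702849 0.23794728 0.21293501] 0.09372546857035663
4 [156.5 267.5] [156 267] [157 268] [431.2 298.4] [431.3 295.6]
4 [155.  262.2] [154 262] [156 263] [443.2 302.2] [443.1 299.4]
2 [170.  258.5] [170 258] [170 259] [451.4 268. ] [451.3 265.5]
3 [153.7 256.7] [153 256] [154 257] [455.9 305.6] [455.7 302.8]
3 [168.7 252.7] [168 252] [169 253] [464.8 271.4] [464.5 268.8]
2 [183.5 249. ] [183 249] [184 249] [472.9 237.4] [472.5 235.2]
128 [170.1 238.2] [140 226] [198 247] [497.8 268.9] [497.2 266.4]
brown 112 184 206 224 238 188.96428571428572 231.98214285714286
```

View pics/v4.png

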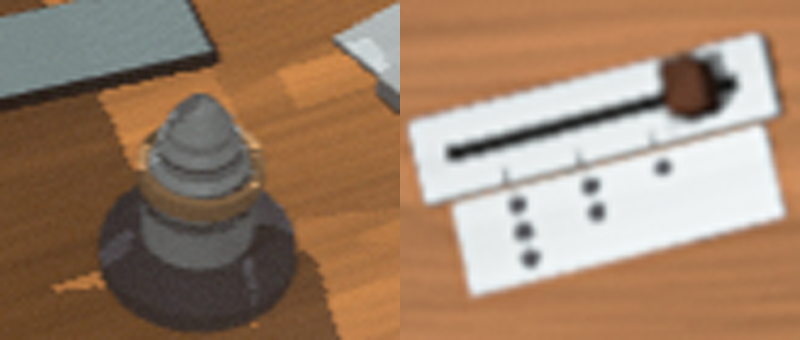

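The ring sits level on its step, released, in the left crop. In the right crop the marker is near one dot, and three dots are at the far left end. Next I'll work out the marker and tick positions by numbers.

```bash
python3 - <<'E'
from h import *
import pickle
c=pickle.load(open('c0.pkl','rb'))['top']
w=pickle.load(open('w2.pkl','rb'))
print(onz(c,[189.4,232.],.054),onz(c,[189,232],.034))
print('slot ends',onz(c,[[141,246],[198.5,232]],.014))
print('w2 check',onz(w,[[338,232]],.034),onz(w,[[342,195],[365,183],[388,168]],.004))
for q in [(.5006,.2443,.014),(.4921,.2782,.014),(.4836,.3122,.014)]: print(proj(c,q))
E
```

```text
[[0.50827983 0.21407807 0.054     ]] [[0.50971388 0.21915602 0.034     ]]
slot ends [[0.48015694 0.33241332 0.014     ]
 [0.51095126 0.20157026 0.014     ]]
w2 check [[0.51044365 0.21501677 0.034     ]] [[0.47321537 0.23394884 0.004     ]
 [0.46503313 0.26617166 0.004     ]
 [0.45313413 0.29863037 0.004     ]]
[[179.76606821 236.68895713]]
[[164.8682647  240.54365584]]
[[149.89490233 244.40733775]]
```

>>> arm_command(
  increments=[
    {"slide":[-0.06,0.1765,0.0],"yaw":0.49,"gripper":1.0},
    {"slide":[-0.06,0.1765,0.0],"yaw":0.49,"gripper":1.0},
    {"slide":[-0.06,0.1765,0.0],"yaw":0.49,"gripper":1.0},
    {"slide":[-0.06,0.1765,-0.06],"yaw":0.49,"gripper":1.0},
    {"slide":[-0.06,0.1765,-0.11],"yaw":0.49,"gripper":1.0},
    {"slide":[-0.06,0.1765,-0.11],"yaw":0.49,"gripper":1.0},
  ],
)

```text
time_s: 12.1
ee_pos: [0.5058, 0.2154, 0.0696]
eef_rot: [-3.141, -0.006, -2.903]
force: [0.3, 0.8, 1.6]
grip_width: 0.0939
```

```bash
python3 - <<'E'
from h import *
o=readout.get_obs();print(o['ee_pos'],o['eef_rot'],o['force'])
w=cam('wrist','w5.png');im=w['color']
# marker blob near expected
p=proj(w,[(.508,.216,.054),o['ee_pos'],(.4836,.3122,.014)]);print(p)
hsv=cv2.cvtColor(im,cv2.COLOR_RGB2HSV)
m=((hsv[...,1]>60)&(im.max(2)<125)&(im[...,0]>im[...,2].astype(int)+15)).astype(np.uint8)
n,l,st,ce=cv2.connectedComponentsWithStats(m)
for k in range(1,n):
    if st[k,4]>150: print(st[k],ce[k].round(1),onz(w,ce[k],.05)[0].round(4))
E
```

```text
[0.50584056 0.21540731 0.06957881] [-3.14099006 -0.0064511  -2.90325689] [0.32935352 0.78529763 1.58954468]
[[276.78980207 248.38062973]
 [276.7847927  254.12010673]
 [394.68711221 229.15423187]]
[  85    0  183  150 5507] [201.3  88.8] [0.4163 0.1445 0.05  ]
[179   0  71  18 317] [217.    7.3] [0.368  0.1448 0.05  ]
[278  33  70  22 219] [310.7  49.9] [0.3782 0.2057 0.05  ]
[209  43  43  15 165] [233.4  50.1] [0.3895 0.1596 0.05  ]
[129 173 107  27 334] [174.9 185.6] [0.4816 0.138  0.05  ]
[237 182  43  23 266] [247.5 194.7] [0.4761 0.1877 0.05  ]
[ 239  218   52   49 1366] [274.5 243.4] [0.5063 0.2139 0.05  ]
[143 229  47  48 810] [159.6 253.1] [0.5336 0.1343 0.05  ]
[  0 233  65  58 782] [ 43.3 256.1] [0.5584 0.0467 0.05  ]
[ 190  244   97   51 1422] [230.3 276.7] [0.5396 0.1883 0.05  ]
[309 253  32  14 262] [328.2 257.8] [0.5079 0.2544 0.05  ]
[ 84 309  34  58 827] [ 98.2 338.1] [0.6211 0.0936 0.05  ]
[435 309  33  58 876] [453.4 337.6] [0.5521 0.3752 0.05  ]
[ 211  375  334   29 3793] [407.7 392.1] [0.6136 0.359  0.05  ]
```

The marker lies between the jaws at (274,243), about (0.506, 0.214). I'll descend and close.

>>> arm_command(
  increments=[
    {"slide":[0.001,-0.001,-0.02],"yaw":0.0,"gripper":1.0},
    {"slide":[0.001,-0.001,-0.04],"yaw":0.0,"gripper":1.0},
    {"slide":[0.001,-0.001,-0.04],"yaw":0.0,"gripper":0.7},
    {"slide":[0.001,-0.001,-0.04],"yaw":0.0,"gripper":0.4},
    {"slide":[0.001,-0.001,-0.04],"yaw":0.0,"gripper":0.1},
    {"slide":[0.001,-0.001,-0.04],"yaw":0.0,"gripper":0.1},
    {"slide":[0.001,-0.001,-0.04],"yaw":0.0,"gripper":0.1},
    {"slide":[0.001,-0.001,-0.04],"yaw":0.0,"gripper":0.1},
  ],
  grip_force=12,
)

```text
time_s: 13.15
ee_pos: [0.5087, 0.215, 0.0325]
eef_rot: [-3.142, -0.0, -2.903]
force: [-0.8, -0.2, -0.1]
grip_width: 0.0374
```

>>> arm_command(
  increments=[
    {"slide":[0.0,0.0,0.0],"yaw":0.0,"gripper":0.1},
    {"slide":[0.0,0.0,0.0],"yaw":0.0,"gripper":0.1},
    {"slide":[0.0,0.0,0.0],"yaw":0.0,"gripper":0.1},
  ],
)

```text
time_s: 13.52
ee_pos: [0.5087, 0.215, 0.0324]
eef_rot: [3.142, 0.0, -2.903]
force: [0.1, 0.5, -0.5]
grip_width: 0.0196
```

>>> arm_command(
  increments=[
    {"slide":[-0.005,0.02,0.0],"yaw":0.0,"gripper":0.1},
    {"slide":[-0.01,0.04,0.0],"yaw":0.0,"gripper":0.1},
    {"slide":[-0.0145,0.06,0.0],"yaw":0.0,"gripper":0.1},
    {"slide":[-0.0195,0.08,0.0],"yaw":0.0,"gripper":0.1},
    {"slide":[-0.0238,0.0965,0.0],"yaw":0.0,"gripper":0.1},
    {"slide":[-0.0238,0.0965,0.0],"yaw":0.0,"gripper":0.1},
    {"slide":[-0.0238,0.0965,0.0],"yaw":0.0,"gripper":0.1},
  ],
)

```text
time_s: 14.4
ee_pos: [0.4849, 0.3114, 0.0324]
eef_rot: [3.141, -0.0, -2.903]
force: [-0.1, 1.3, -0.2]
grip_width: 0.0201
```

```bash
python3 - <<'E'
from h import *
o=readout.get_obs();print(o['ee_pos'],o['force'],o['grip_width'])
E
```

```text
[0.48492176 0.31144837 0.03242453] [-0.05280732  1.27223199 -0.24981533] 0.020108077090567392
```

>>> arm_command(
  increments=[
    {"slide":[0.0,0.0,0.0],"yaw":0.0,"gripper":0.4},
    {"slide":[0.0,0.0,0.0],"yaw":0.0,"gripper":0.5},
    {"slide":[0.0,0.0,0.0],"yaw":0.0,"gripper":0.5},
    {"slide":[0.0,0.0,0.06],"yaw":0.0,"gripper":0.5},
    {"slide":[0.0,0.0,0.12],"yaw":0.0,"gripper":0.5},
    {"slide":[0.0,0.0,0.17],"yaw":0.0,"gripper":0.5},
    {"slide":[-0.05,0.03,0.17],"yaw":0.0,"gripper":0.5},
    {"slide":[-0.1,0.06,0.17],"yaw":0.0,"gripper":0.5},
  ],
)

```text
time_s: 15.4
ee_pos: [0.3839, 0.3717, 0.2029]
eef_rot: [3.141, 0.001, -2.905]
force: [0.9, 0.4, -0.2]
grip_width: 0.0472
```

>>> arm_command(
  increments=[
    {"slide":[-0.15,0.1,0.0],"yaw":0.0,"gripper":0.5},
    {"slide":[-0.15,0.1,0.0],"yaw":0.0,"gripper":0.5},
    {"slide":[-0.15,0.1,0.0],"yaw":0.0,"gripper":0.5},
    {"slide":[-0.15,0.1,0.0],"yaw":0.0,"gripper":0.5},
    {"slide":[-0.15,0.1,0.0],"yaw":0.0,"gripper":0.5},
  ],
)

```text
time_s: 16.02
ee_pos: [0.2352, 0.4712, 0.2024]
eef_rot: [-3.141, 0.0, -2.903]
force: [0.4, 0.4, 0.0]
grip_width: 0.0471
```

```bash
python3 - <<'E'
from h import *
import pickle
o=readout.get_obs();print(o['time_s'],o['ee_pos'],o['force'],o['grip_width'])
c=cam('top','top_end.png');im=c['color'];old=pickle.load(open('c0.pkl','rb'))['top']
d=np.array([-.242,.970])
def dots(c):
    im=c['color'];D=np.zeros(im.shape[:2],np.uint8);D[220:276,135:208]=(im.max(2)<110)[220:276,135:208]*255
    for x in cv2.findContours(D,cv2.RETR_EXTERNAL,cv2.CHAIN_APPROX_NONE)[0]:
        x=x.reshape(-1,2);r=x.mean(0);print(len(x),r.round(1),x.min(0),x.max(0),'s=',round(float(onz(c,r,.004)[0,:2]@d),4))
dots(c)
for n,k in(('old',old),('new',c)):
    im=k['color'].astype(int)
    B=np.zeros(im.shape[:2],bool);B[218:262,135:210]=((im[...,0]-im[...,2]>22)&(im.max(2)<115))[218:262,135:210]
    N,l,st,ce=cv2.connectedComponentsWithStats(B.astype(np.uint8))
    for j in range(1,N):
        if st[j,4]>30: print(n,st[j],ce[j].round(1),[ (onz(k,ce[j],z)[0,:2].round(4),round(float(onz(k,ce[j],z)[0,:2]@d),4)) for z in(.04,.05)])
# ring on mandrel, wood colour near sizer
hsv=cv2.cvtColor(c['color'],cv2.COLOR_RGB2HSV);print('diff of bystander regions:')
a=old['color'].astype(int);b=c['color'].astype(int);df=np.abs(a-b).max(2)
for nm,(u,v,r) in dict(phone=(269,281,36),tin=(258,128,20),dish=(218,163,16),brush=(152,145,28),glue=(214,118,14),case=(194,308,15),mat=(366,122,42),pad=(428,236,30),yellow=(362,221,16),purple=(375,295,24)).items(): print(nm,round(df[v-r:v+r,u-r:u+r].mean(),1),(df[v-r:v+r,u-r:u+r]>60).sum())
m=np.zeros(im.shape[:2],np.uint8);m[180:233,240:298]=(hsv[180:233,240:298,1]>75)*255
for x,h in zip(*(lambda r:(r[0],r[1][0]))(cv2.findContours(m,cv2.RETR_CCOMP,cv2.CHAIN_APPROX_NONE))):
    if 200<cv2.contourArea(x)<1800:
        e=cv2.fitEllipse(onz(c,x.reshape(-1,2),.070)[:,:2].astype(np.float32)*1000);print(h[3],np.round(e[0],1),np.round(e[1],1))
E
```

```text
16.025 [0.23524175 0.47121225 0.2024428 ] [0.36061136 0.3617768  0.04782792] 0.04712795787683464
4 [156.5 267.5] [156 267] [157 268] s= 0.1851
4 [155.  262.2] [154 262] [156 263] s= 0.1859
2 [170.  258.5] [170 258] [170 259] s= 0.1507
3 [153.7 256.7] [153 256] [154 257] s= 0.1861
2 [168.5 253. ] [168 253] [169 253] s= 0.1513
2 [183.5 249. ] [183 249] [184 249] s= 0.1158
126 [167.4 238.9] [140 231] [198 249] s= 0.1467
old [184 226  10  13 101] [188.2 232.3] [(array([0.5086, 0.2196]), 0.0899), (array([0.5079, 0.2175]), 0.0881)]
new [141 237  10  12  95] [145.1 243.3] [(array([0.4851, 0.3154]), 0.1886), (array([0.4846, 0.3124]), 0.1857)]
diff of bystander regions:
phone 2.5 0
tin 2.2 0
dish 2.6 0
brush 2.5 0
glue 2.3 0
case 2.3 0
mat 2.4 0
pad 7.7 131
yellow 2.6 0
purple 2.2 0
-1 [569.   41.7] [61.4 61.9]
0 [568.9  41.6] [52.9 54. ]
2 [561.4  38.7] [94.2 94.7]
```

```bash
python3 - <<'E'
from h import *
c=cam('top');im=c['color'];hsv=cv2.cvtColor(im,cv2.COLOR_RGB2HSV)
for t in(80,100,120):
    m=np.zeros(im.shape[:2],np.uint8);m[175:240,240:300]=(hsv[175:240,240:300,1]<t)*255
    x=cv2.convexHull(max(cv2.findContours(m,cv2.RETR_EXTERNAL,cv2.CHAIN_APPROX_NONE)[0],key=cv2.contourArea))
    e=cv2.fitEllipse(onz(c,x.reshape(-1,2),.022)[:,:2].astype(np.float32)*1000);print('foot',t,np.round(e[0],1),np.round(e[1],1))
for t in(75,95,115):
    m=np.zeros(im.shape[:2],np.uint8);m[182:231,244:294]=(hsv[182:231,244:294,1]>t)*255
    for x in cv2.findContours(m,cv2.RETR_LIST,cv2.CHAIN_APPROX_NONE)[0]:
        if 200<cv2.contourArea(x)<1400:
            e=cv2.fitEllipse(onz(c,x.reshape(-1,2),.070)[:,:2].astype(np.float32)*1000);print('ring',t,np.round(e[0],1),np.round(e[1],1))
s=cam('scene');a=s['color'];hs=cv2.cvtColor(a,cv2.COLOR_RGB2HSV)
print('scene expected ring top L/R/front/back outer',proj(s,[(.568+.031*np.cos(t),.040+.031*np.sin(t),z) for z in(.070,.058) for t in(-1.16,1.98,-.38+.03,2.79)]).round(1).tolist())
for u in(270,272,280,290,299,308,316,320): 
    v=[k for k in range(205,262) if hs[k,u,1]>80]; print(u,v)
E
```

```text
foot 80 [567.5  40.3] [96.4 96.8]
foot 100 [567.3  40.7] [97.4 98. ]
foot 120 [567.4  40.6] [99.5 99.5]
ring 75 [568.9  41.7] [52.9 53.9]
ring 75 [569.1  41.6] [61.5 61.9]
ring 95 [568.7  41.6] [55.1 56.3]
ring 95 [569.   41.2] [58.9 59.5]
scene expected ring top L/R/front/back outer [[288.9, 234.4], [309.3, 218.7], [300.5, 237.5], [298.2, 215.9], [288.9, 238.5], [309.1, 222.8], [300.4, 241.6], [298.1, 220.0]]
270 [210, 211, 212, 213, 214, 215, 216, 217, 218, 219, 220, 221, 222, 223, 224, 225, 226, 227, 228, 229, 230, 231, 232, 233, 234, 235, 236, 237, 238, 239, 240, 241, 242, 243, 244, 245, 246, 247, 248, 249, 250, 251, 252, 253, 254, 255, 256, 257, 258, 259, 260, 261]
272 [209, 210, 211, 212, 213, 214, 215, 216, 217, 218, 219, 220, 221, 222, 223, 224, 225, 226, 227, 228, 229, 230, 231, 232, 233, 234, 235, 236, 237, 238, 239, 240, 241, 242, 243, 244, 245, 246, 247, 248, 249, 250, 251, 252, 253, 254, 255, 256, 257, 258, 259, 260, 261]
280 [207, 208, 209, 210, 211, 212, 213, 214, 215, 216, 217, 218, 219, 220, 221, 222, 223, 224, 225, 226, 227, 228, 229, 230, 231, 232, 233, 234, 235, 236, 237, 258, 259, 260, 261]
290 [205, 206, 207, 208, 209, 210, 211, 212, 213, 214, 215, 216, 217, 218, 219, 233, 234, 235, 236, 237, 238, 239]
299 [205, 206, 207, 208, 209, 210, 211, 237, 238, 239, 240, 241]
308 [205, 206, 207, 208, 209, 210, 211, 212, 213, 214, 215, 216, 217, 218, 235, 236, 237, 238, 239, 240]
316 [205, 206, 207, 208, 209, 210, 211, 212, 213, 214, 215, 216, 217, 218, 219, 220, 221, 222, 223, 224, 225, 226, 227, 228, 229, 230, 231, 232, 233, 234, 235, 236, 261]
320 [205, 206, 207, 208, 209, 210, 211, 212, 213, 214, 215, 216, 217, 218, 219, 220, 221, 222, 223, 224, 225, 226, 227, 228, 229, 230, 231, 232, 233, 234, 235, 236, 237, 238, 239, 240, 241, 256, 257, 258, 259, 260, 261]
```

```bash
python3 - <<'E'
from h import *
s=cam('scene');S=cv2.cvtColor(s['color'],cv2.COLOR_RGB2HSV)[...,1].astype(float)
th=np.linspace(-1.6,.9,200)
for nm,(cx,cy) in dict(a=(.568,.040),b=(.569,.0415)).items():
    A=proj(s,np.c_[cx+.031*np.cos(th),cy+.031*np.sin(th),np.full(200,.058)])
    A=A[np.argsort(A[:,0])];out=[]
    for u in range(284,318,3):
        col=S[:,u];v=np.interp(u,A[:,0],A[:,1]);k0=int(v)-6
        k=[j for j in range(k0,k0+14) if col[j]>80>=col[j+1]]
        if k: j=k[-1];out.append((u,round(j+.5+(col[j]-80)/(col[j]-col[j+1])-.5-v,2)))
    print(nm,out,'slope',np.polyfit(*np.array(out).T,1).round(3))
E
```

```text
a [(284, np.float64(-0.46)), (287, np.float64(0.12)), (290, np.float64(-0.1)), (293, np.float64(-0.01)), (296, np.float64(0.12)), (299, np.float64(0.0)), (302, np.float64(0.69)), (305, np.float64(0.56)), (308, np.float64(0.72)), (311, np.float64(0.71)), (314, np.float64(1.35)), (317, np.float64(3.77))] slope [  0.08  -23.519]
b [(284, np.float64(-0.57)), (287, np.float64(0.99)), (290, np.float64(0.32)), (293, np.float64(0.19)), (296, np.float64(0.17)), (299, np.float64(-0.08)), (302, np.float64(0.48)), (305, np.float64(0.21)), (308, np.float64(0.19)), (311, np.float64(-0.11)), (314, np.float64(-0.59)), (317, np.float64(3.66))] slope [  0.035 -10.095]
```

With the ring centre measured from the top view, the lower rim fits a level ring at z = 58 mm to within about 0.6 px, ignoring the outermost columns. So it is seated and level. I'll hand it in.

```bash
python3 -c "
from h import *
print(job.hand_in())"
```

```text
the job is handed in; nothing more can be done
None
```

I put the bangle from the square pad on the mandrel, pressed it home and set the marker, then handed the job in at about 16 s of robot time. No verdict was reported.

**Bangle:** its bore measured about 52 mm, which means step 3. On the way down I backed off once and corrected a 1–2 mm offset, shown by side forces of up to about 6 N. I pressed it to 9.2 N, which corresponds to about 7.5 mm of sink. I then let the mandrel come up and released the ring.

**Marker:** I gripped it and slid it to the three-dot tick.

**Last checks:**
- **Ring:** it is level at the step-3 height of 58 mm, with its rim fitting to about 0.6 px in the scene view. Single columns at the very edge were worse.
- **Marker:** it stands within about 2 mm of the three-dot column.
- **Other objects:** the loose objects, the two bangles on the mat, the yellow ring and the purple sizer show no change in the top view. The arm is clear of everything.

**Disagreements:**
- **Ring and foot centres:** they differed by 1.9 mm in the top view. I put part of that down to the visible side walls, and the limit is 3 mm.
- **Wrist camera:** it disagreed with the top camera by about 5 mm at the pad. I went by the top camera.
- **First move call:** it was refused as "invalid input". I resent it with full rows and it worked.

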